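# Hold the probe in the sensor's port with the spring lever

### The arm

A 6-joint arm with a two-finger parallel gripper is mounted at the origin on the work surface. World frame = base frame: x ahead of the robot, y to its left, z up, the work surface at z = 0. Lengths are in mm, angles in degrees, forces in N, time in s.
With the tool pointing down it reaches from about 350 to 725 mm from the base axis. Payload 6 kg.
Tool frame: the origin (TCP) lies at the very end of the fingers, on their centre line; the grasp point (between the pads) lies 19 mm behind it (bot.grip_depth is the distance from the TCP to the grasp point, in mm); z points along the fingers, y is the line along which they close (so a half turn about z gives the same grasp; the last joint's range is limited). The gripper opens to 85 mm and grips with 20 to 120 N. Pads are 22 mm wide; open, the fingers measure 114 mm over their backs; the gripper's body (76 mm by 85 mm) begins 54 mm behind the grasp point. The pads swing forward as they close: fully open they stand 13 mm farther back than shut.
Start: joints at [-50.208, 2.303, 4.859, 0, -92.561, -19.12], TCP at [211.819, -561.34, 195.861] pointing down, gripper open.
Joint ranges: [-146.85, 146.85], [-73.84, 115.35], [-62.03, 85.46], [-188.31, 113.3], [-161.28, -10.13], [-171.36, 171.36]. Speed limits (degrees/s): [147.25, 147.25, 172.46, 180, 180, 180].

### API

Orientations are given as [roll, pitch, yaw] about the fixed x, y, z axes, in that order (R = Rz(yaw) Ry(pitch) Rx(roll)).
In Python, from workcell import status, imaging, job, bot gives the robot as it stands.
- The arm moves only by the tool step_arm, never from a script. Its argument "motion" is a list of rows, each an object of numbers: "dx", "dy", "dz": the shift along the tool's x, y, z as a fraction of full scale; "rx", "ry", "rz": the turn, a rotation vector about the tool's x, y, z as a fraction of full scale; "gripper": the closure, from -1 (fully open) to 1 (shut). A call has 1 to 12 rows; each row shifts and turns the commanded pose from where the row before left it, along the tool's axes as they then stand; what a row does not reach is not made up. Full scale, the value 1, is 800 mm for a shift and 30 degrees for a turn. A row lasts 1/8 s, in which the tool goes at most 62.5 mm and 10.7 degrees, less where a joint would pass 70% of its speed; a pose out of reach is approached as far as the arm can. A call with a number of a shift or a turn outside -1 to 1 is refused whole. A call with a gripper value outside its range is refused whole. The fingers move at their own pace and stop on an object; "squeeze" is the grip in N (left out, the last holds). Time passes only in rows, so rows that do not move let the fingers close. It gives the time, the measured TCP pose, the force, the opening and the grip force at its end, in the units of the state.
- status.observe(): the state, without advancing time (a new reading comes with each control period).
- imaging.read_camera(name): name is "scene" or "side" or "wrist"; returns a dict with "color" (480x640x3 uint8, red, green, blue), "intrinsics" (3x3 intrinsics, pixels), "world_to_cam" (4x4, takes a point from world to camera coordinates); the wrist camera has in their place "T_tool_cam" (4x4, takes a point from camera to tool coordinates, whose origin is the TCP and whose axes are the flange's). Camera axes: x right, y down, z forward; pixel columns grow to the right and rows downward; lengths in mm; the calibration is good to about 2 mm. A picture is of the moment at which its call begins: read the wrist's pose just before it. There is no depth.
- job.close_job(): hands the job in; it is judged then, once.
The state is a dict: "time": time; "joint_pos": joint angles; "joint_vel": joint speeds; "tau": joint torques, N m; "tcp_pos": TCP position; "ee_rot": TCP orientation; "force": force on the tool from outside, world axes, zero at the start; "torque": the same for the moment, N m; "width": finger opening in mm; "gripper_force": force on a finger pad.
Only numpy, scipy, OpenCV 4.12 (cv2) and the standard library are available. Lean on these libraries where they do the work, as an engineer would, in place of code of your own. Each camera call takes 0.05 s, during which the arm holds its last target. There are 200 camera calls.

### The job

Slide the grey aluminium pressure sensor along the guide rails of the gauge fixture, without lifting it out of them, until the round port in its top is right under the probe pin. Then press the pad of the fixture's spring lever down with the fingertips, so that the pin goes into the port, until the lever is level (its bar flush with the top of the square index post beside it), and finish while holding it there: the lever springs up if let go, so keep pressing. Leave the loose fitting, nut and plug where they are.

Things in the scene. Friction and masses are not known exactly. Their poses are not given: they have to be found in the camera images.
- fixture: Fixed gauge fixture: grey base plate 137 x 320 x 12 mm (its x -75 to 62, y -250 to 70 mm), two steel guide rails along its y, 44 mm apart, tops at z = 20 mm. Origin on the cart top under the probe pin; z up, x points from the tower (44 mm wide, 118 mm high, at x = -45) to the lever's pad. The probe's arm, 30 mm wide, crosses the rails at y = 0, underside at z = 70 mm.
- index_post (a point): Centre of the top of the square steel index post, 12 x 12 mm, fixed at x = 50, y = 26, z = 110 mm of the fixture. Its top is flush with the top of the lever's bar when the lever is level.
- sensor: Loose pressure sensor, grey aluminium block 40 mm wide (x), 130 long (y), 38 high, 0.25 to 0.5 kg, black connector stub 16 mm long on its -y end. Stands on the base plate (z = 12 mm) between the rails, 2 mm play each side, axes along the fixture's, its port 50 to 110 mm short of the probe; no stop there. Origin: centre of underside. Grasp across x near y = -35, fingertips above the rails.
- port (a point): Centre of the mouth of the round port in the sensor's top: a hole 16 mm wide and 24 mm deep with a dark ring around it, at y = +45 mm, z = 38 mm of the sensor. Its axes are the sensor's.
- probe_tip (a point): Lower tip of the upright dark steel probe pin, 6 mm in diameter, tapered end, at x = 0, y = 0 of the fixture. It moves only up and down: 56 mm above the cart top with the lever up (6 mm above the sensor's top), then down 45 mm per rad of lever (15.8 mm at level). It strikes the sensor's top if the port is not beneath it.
- lever_pad (a point): Middle of the upper face of the black press pad, 36 x 42 x 10 mm, near the end of the lever, 130 mm from the lever's pivot, which lies at x = -45, z = 105 mm of the fixture, axis along y. With the lever up this point is at about x = 75, z = 154 mm of the fixture; with the lever level at x = 85, z = 110 mm.
- lever (a joint): Angle of the spring lever in rad, growing as the pad is pressed down: 0 raised (20 degrees above level), 0.35 level, 0.5 at its lower stop. It returns to 0 by its spring; the pad needs about 3 N to start and 7 to 8 N at level.
- fitting: Bystander: loose black polymer pipe fitting, 30 mm across its hexagon, 48 mm high, standing on the cart top. Origin: centre of its underside.
- union_nut: Bystander: loose brass union nut, 36 mm across, 26 mm high. Origin: centre of its underside.
- test_plug: Bystander: loose yellow plastic test plug, 32 mm wide, 40 mm high. Origin: centre of its underside.
There are look-alikes about, which are no part of the job. Of the things shaped like the sensor, the grey one is meant.

How it is judged (in metres and radians):
On the way:
1. the sensor's port is under the probe pin, the lever still up (horizontal distance between port and probe_tip below 0.006 m and value of joint lever below 0.08 rad), for 0.2 s.
At the end, for the whole second after the job is handed in: The fingers are pressing the lever (over 2 N) and hold it level, at 0.35 rad within 0.08 rad; the probe pin is in the sensor's port, its tip at least 4 mm below the mouth and within 6 mm of its centre line; the sensor sits flat between the rails on the base plate (value of joint lever between 0.27 and 0.43 rad and contact force between the fingers and fixture above 2 N and horizontal distance between port and probe_tip below 0.006 m and z of probe_tip in the frame of port below -0.004 m and angle between sensor's own z axis and vertical below 0.06 rad and z of sensor in the frame of fixture below 0.016 m); the arm keeps its last pose, push and grip.
It fails at once if the sensor is lifted out of the guide rails (z of sensor in the frame of fixture above 0.022 m).
It fails at once if a bystander is moved by more than 20 mm (distance of any of fitting, union_nut, test_plug from where it was at the start of the episode above 0.02 m).
It also fails if it takes over 51 s, if anything falls off the work surface, if the arm or the gripper's body presses on something with over 40 N, if the wrist force passes 120 N, or if a joint passes its speed limit or range.

## Working session

There is one attempt and no reset: what is moved stays moved. The work goes in short steps, Python scripts to look and compute and a tool call to move; the robot and the scene stay as the last step left them, time stands still between calls to the robot, and variables do not carry over. Pictures are saved under pics/ and viewed, at most 10 in all, crops included, and the job is handed in when it is done.

Besides the shell and the picture viewer there is one more tool, called after "Emit:" as name([rows], argument=value, ...), one row to a line, values as JSON. step_arm: Moves the arm, as the interface text tells. Shift numbers are shares of 800 mm and turn numbers shares of 30 degrees, none past 1 either way. Its arguments: {"type":"object","properties":{"motion":{"type":"array"},"squeeze":{"type":"number"}},"required":["motion"]}

```bash
mkdir -p pics; python3 - <<'E'
from workcell import status, imaging, job, bot
import cv2,numpy as np
s=status.observe();print(s['time'],s['tcp_pos'],s['ee_rot'],s['width'],s['force'],bot.grip_depth)
for n in['scene','side','wrist']:
    r=imaging.read_camera(n);cv2.imwrite(f'pics/{n}0.png',r['color'][:,:,::-1])
    print(n,np.round(r['intrinsics'],1).tolist(),np.round(r.get('world_to_cam',r.get('T_tool_cam')),3).tolist())
E
```

```text
0.0 [ 211.78412687 -560.97659853  194.88394098] [ 1.79902303e+02 -3.17612626e-03 -1.59324678e+02] 85.33607807649022 [-0.2414159   0.51332436 -0.64173934] 18.700000000000003
scene [[508.1, 0.0, 311.5], [0.0, 508.1, 238.0], [0.0, 0.0, 1.0]] [[0.049, 0.999, -0.004, -37.247], [0.792, -0.041, -0.609, -340.297], [-0.609, 0.026, -0.793, 1381.636], [0.0, 0.0, 0.0, 1.0]]
side [[530.8, 0.0, 322.8], [0.0, 530.8, 235.8], [0.0, 0.0, 1.0]] [[-0.963, 0.269, 0.003, 533.797], [0.151, 0.55, -0.822, 14.076], [-0.223, -0.791, -0.57, 1193.934], [0.0, 0.0, 0.0, 1.0]]
wrist [[402.2, 0.0, 312.3], [0.0, 402.2, 239.3], [0.0, 0.0, 1.0]] [[-0.0, -0.954, -0.298, 76.533], [1.0, -0.0, 0.0, -0.137], [-0.0, -0.298, 0.954, -177.989], [0.0, 0.0, 0.0, 1.0]]
```

View pics/scene0.png

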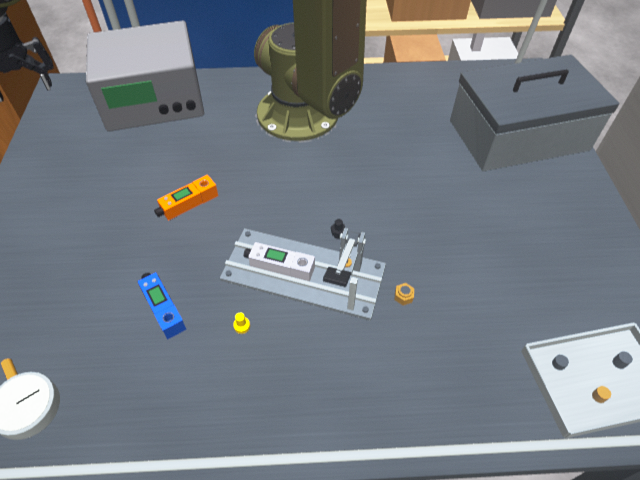

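View pics/side0.png

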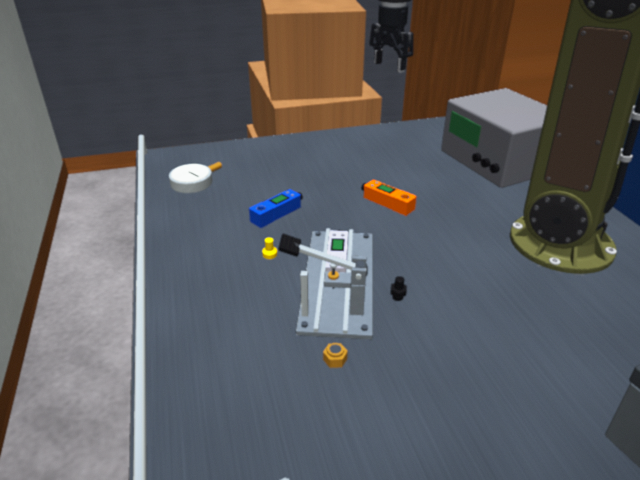

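Scene view: the fixture plate has corners near (243,231), (385,262), (373,316) and (221,281). Its tower and lever are near (345,255), the pad near (337,277) and the post near (352,290). Sensor-shaped things are the grey one (280,259), which sits in the rails and fits the description, the orange one (187,197) and the blue one (161,303). I'll confirm the grey one in an enlarged crop.

```bash
python3 - <<'E'
import cv2
a=cv2.imread('pics/scene0.png')[215:335,210:370+30]
cv2.imwrite('pics/c1.png',cv2.resize(a,None,fx=4.2,fy=4.2,interpolation=cv2.INTER_CUBIC))
E
```

```text
(no output)
```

View pics/c1.png

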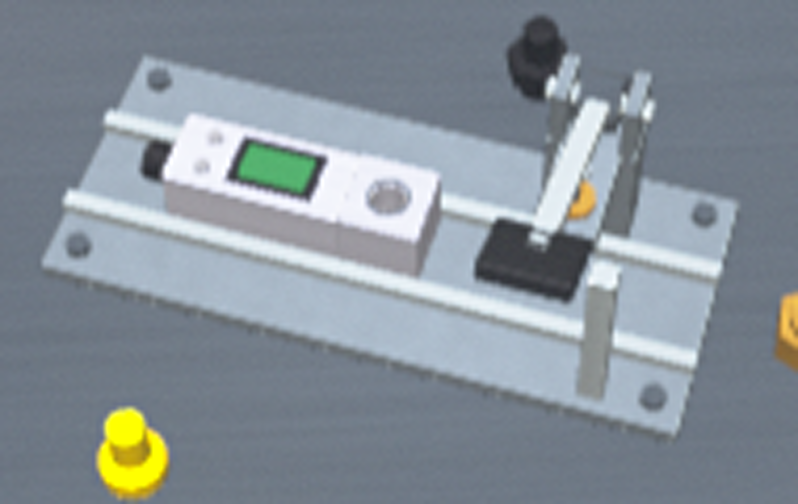

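The crop shows the grey sensor in the rails. Its port is at crop (388,197), the plate corners are at (147,57), (738,205), (676,432) and (43,266), and the post top is at (603,277).

```bash
cat > h.py <<'E'
import numpy as np
def cast(K,W,uv,z):
    R,t=np.array(W)[:3,:3],np.array(W)[:3,3]; c=-R.T@t
    d=R.T@np.linalg.inv(K)@np.array([uv[0],uv[1],1.]); return c+d*(z-c[2])/d[2]
E
python3 - <<'E'
from h import *
from workcell import imaging
r=imaging.read_camera('scene');K,W=r['intrinsics'],r['world_to_cam']
px=lambda c:((c[0]+.5)/4.2-.5+210,(c[1]+.5)/4.2-.5+215)
F=np.array([[-75,-250,12],[-75,70,12],[62,70,12],[62,-250,12],[50,26,110]],float)
P=np.array([cast(K,W,px(c),z) for c,z in [((147,57),12),((738,205),12),((676,432),12),((43,266),12),((603,277),110)]])
a,b=F[:,:2],P[:,:2];am,bm=a.mean(0),b.mean(0)
U,S,V=np.linalg.svd((a-am).T@(b-bm));R=V.T@U.T
o=bm-R@am;print('origin',o,'yaw',np.degrees(np.arctan2(R[1,0],R[0,0])),np.linalg.det(R));print('resid',(b-(a@R.T+o)).round(1).tolist())
p=cast(K,W,px((388,197)),50);print('port',p,'in fix',R.T@(p[:2]-o))
for n,c,z in(('plug',(132,455),10),('fitting',(537,60),20),('nut',(810,335),13)):
    q=cast(K,W,px(c),z);print(n,q,R.T@(q[:2]-o))
E
```

```text
origin [560.07880316  77.07483458] yaw -20.0709733089471 0.9999999999999994
resid [[0.8, 1.6], [1.0, -1.7], [-2.5, -0.8], [0.6, 1.9], [0.1, -1.0]]
port [527.32236798  -7.42958148  50.        ] in fix [ -1.76652438 -90.61379459]
plug [ 637.82122104 -130.2290945    10.        ] [ 144.16435328 -168.03404951]
fitting [423.68548326  73.42625186  20.        ] [-126.85777781  -50.23498858]
nut [591.87646136 190.53927283  13.        ] [ -9.07263759 117.48598666]
```

Emit:
step_arm([
  {"dx": -0.05, "dy": 0.0392},
  {"dx": -0.05, "dy": 0.0392},
  {"dx": -0.05, "dy": 0.0392},
  {"dx": -0.05, "dy": 0.0392},
  {"dx": -0.05, "dy": 0.0392},
  {"dx": -0.05, "dy": 0.0392},
  {"dx": -0.05, "dy": 0.0392},
  {"dx": -0.05, "dy": 0.0392},
  {"dx": -0.05, "dy": 0.0392},
  {"dx": -0.05, "dy": 0.0392},
  {"dx": -0.05, "dy": 0.0392},
  {},
])

```text
invalid input at $.motion[0]: expected keys dx, dy, dz, rx, ry, rz, gripper
```

Emit:
step_arm([
  {"rz": -0.329},
  {"rz": -0.329},
  {"rz": -0.329},
  {"rz": -0.329},
  {"rz": -0.329},
  {},
  {},
])

```text
invalid input at $.motion[0]: expected keys dx, dy, dz, rx, ry, rz, gripper
```

```bash
python3 - <<'E'
from workcell import status, imaging
import cv2
s=status.observe();print(s['tcp_pos'],s['ee_rot'],s['joint_pos'],s['force'])
cv2.imwrite('pics/w1.png',imaging.read_camera('wrist')['color'][:,:,::-1])
E
```

```text
[ 211.79043735 -561.11697923  195.24819784] [ 1.79934734e+02 -5.71806426e-03 -1.59327400e+02] [-5.02068647e+01  2.32671339e+00  4.82470583e+00 -1.59918184e-02
 -9.25615311e+01 -1.91212448e+01] [-0.47551054 -0.28907019 -1.0226811 ]
```

View pics/w1.png

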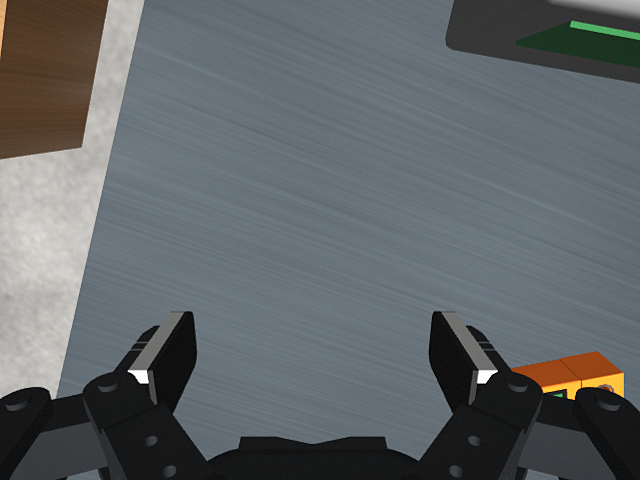

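The arm hasn't moved, because every row needs all the keys. The picture shows empty table with the open fingertips near (160,340) and (465,340).

Emit:
step_arm([
  {"dx": -0.05, "dy": 0.0392, "dz": 0, "rx": 0, "ry": 0, "rz": 0, "gripper": -1},
  {"dx": -0.05, "dy": 0.0392, "dz": 0, "rx": 0, "ry": 0, "rz": 0, "gripper": -1},
  {"dx": -0.05, "dy": 0.0392, "dz": 0, "rx": 0, "ry": 0, "rz": 0, "gripper": -1},
  {"dx": -0.05, "dy": 0.0392, "dz": 0, "rx": 0, "ry": 0, "rz": 0, "gripper": -1},
  {"dx": -0.05, "dy": 0.0392, "dz": 0, "rx": 0, "ry": 0, "rz": 0, "gripper": -1},
  {"dx": -0.05, "dy": 0.0392, "dz": 0, "rx": 0, "ry": 0, "rz": 0, "gripper": -1},
  {"dx": -0.05, "dy": 0.0392, "dz": 0, "rx": 0, "ry": 0, "rz": 0, "gripper": -1},
  {"dx": -0.05, "dy": 0.0392, "dz": 0, "rx": 0, "ry": 0, "rz": 0, "gripper": -1},
  {"dx": -0.05, "dy": 0.0392, "dz": 0, "rx": 0, "ry": 0, "rz": 0, "gripper": -1},
  {"dx": -0.05, "dy": 0.0392, "dz": 0, "rx": 0, "ry": 0, "rz": 0, "gripper": -1},
  {"dx": -0.05, "dy": 0.0392, "dz": 0, "rx": 0, "ry": 0, "rz": 0, "gripper": -1},
  {"dx": 0, "dy": 0, "dz": 0, "rx": 0, "ry": 0, "rz": 0, "gripper": -1},
])

```text
time: 1.75
tcp_pos: [502.5, -80.7, 194.9]
ee_rot: [179.9, -0.1, -159.1]
force: [-0.6, -0.3, 0.0]
width: 85.6
gripper_force: 0.0
```

Emit:
step_arm([
  {"dx": 0, "dy": 0, "dz": 0, "rx": 0, "ry": 0, "rz": -0.329, "gripper": -1},
  {"dx": 0, "dy": 0, "dz": 0, "rx": 0, "ry": 0, "rz": -0.329, "gripper": -1},
  {"dx": 0, "dy": 0, "dz": 0, "rx": 0, "ry": 0, "rz": -0.329, "gripper": -1},
  {"dx": 0, "dy": 0, "dz": 0, "rx": 0, "ry": 0, "rz": -0.329, "gripper": -1},
  {"dx": 0, "dy": 0, "dz": 0, "rx": 0, "ry": 0, "rz": -0.329, "gripper": -1},
  {"dx": 0, "dy": 0, "dz": 0, "rx": 0, "ry": 0, "rz": 0, "gripper": -1},
  {"dx": 0, "dy": 0, "dz": 0, "rx": 0, "ry": 0, "rz": 0, "gripper": -1},
])

```text
time: 2.62
tcp_pos: [501.5, -83.7, 196.0]
ee_rot: [-180.0, 0.0, -110.2]
force: [0.6, -0.3, -0.1]
width: 85.3
gripper_force: 0.0
```

```bash
python3 - <<'E'
from workcell import status, imaging
import cv2
s=status.observe();print(s['tcp_pos'],s['ee_rot'],s['joint_pos'],s['force'])
cv2.imwrite('pics/w2.png',imaging.read_camera('wrist')['color'][:,:,::-1])
E
```

```text
[501.53436046 -83.65096305 195.97100678] [-1.79997722e+02  4.90143459e-03 -1.10196909e+02] [ 1.32628419e+01 -1.17578926e+01 -8.35059305e+00 -2.83827574e-03
 -9.34026968e+01 -3.34599198e+01] [ 0.62670022 -0.27911877 -0.10564467]
```

View pics/w2.png

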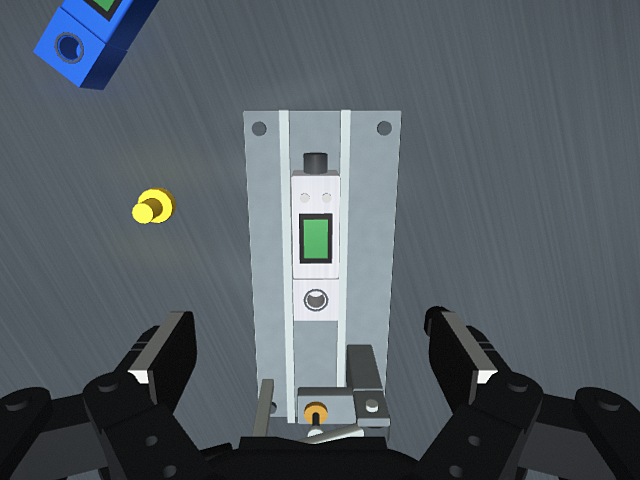

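The wrist view shows the port at (316,300), the sensor's sides at columns 292–340, the far plate corners at (244,111) and (401,111), and the probe bushing at (316,412).

```bash
cat >> h.py <<'E'
from scipy.spatial.transform import Rotation as Ro
O=np.array([560.1,77.1]);Y=np.radians(-20.07);RF=np.array([[np.cos(Y),-np.sin(Y)],[np.sin(Y),np.cos(Y)]])
def wristW(s,T):
    M=np.eye(4);M[:3,:3]=Ro.from_euler('xyz',s['ee_rot'],degrees=True).as_matrix();M[:3,3]=s['tcp_pos']
    return np.linalg.inv(M@np.array(T))
def fix(p): return RF.T@(np.array(p)[:2]-O)
def wld(f): return RF@np.array(f,float)+O
E
python3 - <<'E'
from h import *
from workcell import status, imaging
s=status.observe();r=imaging.read_camera('wrist');K=r['intrinsics'];W=wristW(s,r['T_tool_cam'])
for n,uv,z in(('port',(316,300),50),('sL',(292,177),50),('sR',(338.5,177),50),('sL2',(293,320),50),('sR2',(338.5,320),50),('cL',(244,111),12),('cR',(401,111),12),('railLo',(284.5,111),20),('railRo',(346,111),20),('railL',(291,330),20),('railR',(343,330),20)):
    print(n,fix(cast(K,W,uv,z)).round(1))
print('tcp',fix(s['tcp_pos']))
E
```

```text
port [ -3.1 -89.8]
sL [  16.3 -198.7]
sR [ -21.1 -198.6]
sL2 [ 17.5 -70. ]
sR2 [-23.4 -69.9]
cL [  58.4 -249.6]
cR [ -76.2 -249.4]
railLo [  23.2 -249.5]
railRo [ -28.4 -249.4]
railL [ 21.3 -42.5]
railR [-30.3 -42.4]
tcp [   0.17125475 -170.95242122]
```

Emit:
step_arm([
  {"dx": 0, "dy": 0.0025, "dz": 0.05, "rx": 0, "ry": 0, "rz": 0, "gripper": -1},
  {"dx": 0, "dy": 0, "dz": 0.05, "rx": 0, "ry": 0, "rz": 0, "gripper": -1},
  {"dx": 0, "dy": 0, "dz": 0.05, "rx": 0, "ry": 0, "rz": 0, "gripper": -1},
  {"dx": 0, "dy": 0, "dz": 0.04, "rx": 0, "ry": 0, "rz": 0, "gripper": -1},
  {"dx": 0, "dy": 0, "dz": 0.02, "rx": 0, "ry": 0, "rz": 0, "gripper": -1},
  {"dx": 0, "dy": 0, "dz": 0, "rx": 0, "ry": 0, "rz": 0, "gripper": -1},
  {"dx": 0, "dy": 0, "dz": 0, "rx": 0, "ry": 0, "rz": 0, "gripper": -1},
])

```text
time: 3.6
tcp_pos: [500.9, -82.6, 29.6]
ee_rot: [-179.9, 0.0, -110.0]
force: [0.4, -0.7, 0.2]
width: 85.4
gripper_force: 0.0
```

Emit:
step_arm([
  {"dx": 0, "dy": 0, "dz": 0, "rx": 0, "ry": 0, "rz": 0, "gripper": 0},
  {"dx": 0, "dy": 0, "dz": 0, "rx": 0, "ry": 0, "rz": 0, "gripper": 0.3},
  {"dx": 0, "dy": 0, "dz": 0, "rx": 0, "ry": 0, "rz": 0, "gripper": 0.5},
  {"dx": 0, "dy": 0, "dz": 0, "rx": 0, "ry": 0, "rz": 0, "gripper": 0.5},
  {"dx": 0, "dy": 0, "dz": 0, "rx": 0, "ry": 0, "rz": 0, "gripper": 0.5},
  {"dx": 0, "dy": 0, "dz": 0, "rx": 0, "ry": 0, "rz": 0, "gripper": 0.5},
], squeeze=25)

```text
time: 4.35
tcp_pos: [499.8, -82.6, 27.9]
ee_rot: [180.0, 0.0, -110.0]
force: [-0.5, 0.5, 0.5]
width: 21.2
gripper_force: 0.0
```

```bash
python3 - <<'E'
from workcell import status, imaging
import cv2,numpy as np
s=status.observe();print(s['width'],s['gripper_force'],s['tcp_pos'])
a=imaging.read_camera('wrist')['color'][:,:,::-1];b=imaging.read_camera('side')['color'][:,:,::-1]
b=cv2.resize(b[180:360,220:440],(586,480))[:,:400]
cv2.imwrite('pics/w3.png',np.hstack([cv2.resize(a,(400,300)),cv2.resize(b,(400,300*480//400))[:300]]))
E
```

```text
21.242522286099323 0.0 [499.81423642 -82.5763472   27.86471269]
```

View pics/w3.png

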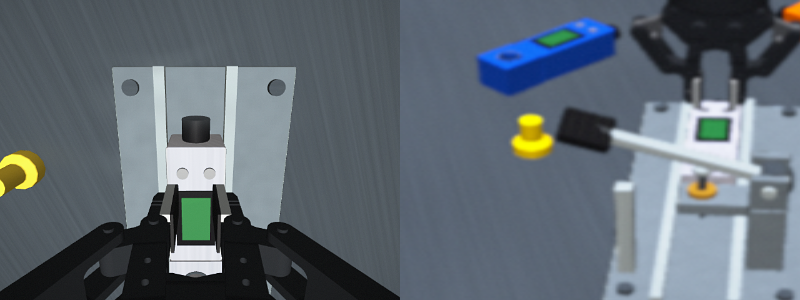

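The picture shows the fingertips standing over the sensor's top, beside the green display, and not around the block. So the fingers end higher than I took them to. I'll triangulate the tips from the scene and side views.

```bash
python3 - <<'E'
from workcell import status, imaging
import cv2,numpy as np
s=imaging.read_camera('scene')['color'][:,:,::-1];b=imaging.read_camera('side')['color'][:,:,::-1]
A=cv2.resize(s[190:310,220:320],None,fx=4,fy=4,interpolation=cv2.INTER_CUBIC)
B=cv2.resize(b[180:300,300:400],None,fx=4,fy=4,interpolation=cv2.INTER_CUBIC)
cv2.imwrite('pics/t1.png',np.hstack([A,B]))
E
```

```text
(no output)
```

View pics/t1.png

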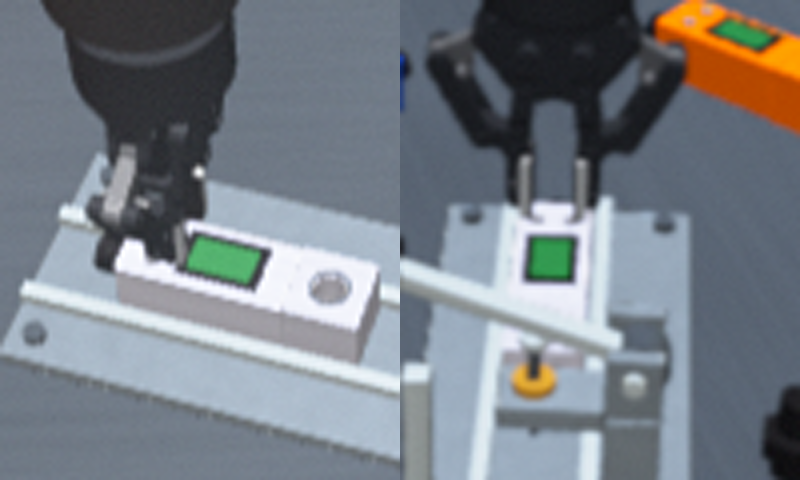

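In this picture the tips are at crop (530,218) and (580,217) in the side half, and about (183,265) and (203,220) in the scene half. They are just at the sensor's top and near its connector end, about 30 mm farther toward -y than expected.

```bash
python3 - <<'E'
from h import *
import cv2
from workcell import status, imaging
a=imaging.read_camera('scene');b=imaging.read_camera('side')
P=[np.array(r['intrinsics'])@np.array(r['world_to_cam'])[:3] for r in(a,b)]
def tri(u,v):
    X=cv2.triangulatePoints(P[0],P[1],np.array(u,float).reshape(2,1),np.array(v,float).reshape(2,1)).ravel();X=X[:3]/X[3]
    h=[p@np.append(X,1) for p in P];return X.round(1),fix(X).round(1),[(q[:2]/q[2]).round(1) for q in h]
S=lambda c:(c[0]/4+220,c[1]/4+190);D=lambda c:((c[0]-400)/4+300,c[1]/4+180)
print('+x tip',tri(S((183,265)),D((530,218))));print('-x tip',tri(S((203,220)),D((580,217))))
# port check and TCP projection
print('port',tri(S((330,290)),(0,0))[0] if 0 else '')
s=status.observe();T=s['tcp_pos']
for h in(0,20,40):
    print(h,[((p@np.append(T+np.array([0,0,h]),1))[:2]/(p@np.append(T+np.array([0,0,h]),1))[2]).round(1) for p in P])
# display centre corners both views at z=50
print('disp scene',fix(cast(a['intrinsics'],a['world_to_cam'],S((227,260)),50)),'side',fix(cast(b['intrinsics'],b['world_to_cam'],D((551,258)),50)))
for z in (50,90): print('side',z,fix(cast(b['intrinsics'],b['world_to_cam'],D((555,217)),z)),'scene',fix(cast(a['intrinsics'],a['world_to_cam'],S((193,243)),z)))
E
```

```text
+x tip (array([513.1, -80.3,  58.6]), array([   9.8, -164. ]), [array([265.4, 254.8]), array([331.5, 235.4])])
-x tip (array([488.6, -69.9,  62.2]), array([ -16.7, -162.6]), [array([270.5, 243.8]), array([344.2, 235. ])])
port 
0 [array([265.5, 258.3]), array([337. , 245.8])]
20 [array([264.7, 252.6]), array([337.2, 238.1])]
40 [array([264. , 246.8]), array([337.3, 230.2])]
disp scene [  -2.04723957 -144.58055825] side [  -4.43075695 -144.59078247]
side 50 [  -4.51709718 -182.06988745] scene [  -6.99953814 -164.77030958]
side 90 [  -6.77701215 -124.03852128] scene [  19.5598266  -151.92005292]
```

Triangulation puts the tips at z ≈ 60 mm while the TCP reads 28 mm, so the real fingertips end about 30 mm behind the reported TCP. I'll go by the images: open the fingers, go lower in small steps and watch the force.

Emit:
step_arm([
  {"dx": 0, "dy": 0, "dz": 0, "rx": 0, "ry": 0, "rz": 0, "gripper": -1},
  {"dx": 0, "dy": 0, "dz": 0, "rx": 0, "ry": 0, "rz": 0, "gripper": -1},
  {"dx": 0, "dy": 0, "dz": 0, "rx": 0, "ry": 0, "rz": 0, "gripper": -1},
  {"dx": 0, "dy": 0, "dz": 0, "rx": 0, "ry": 0, "rz": 0, "gripper": -1},
  {"dx": 0, "dy": 0, "dz": 0.0125, "rx": 0, "ry": 0, "rz": 0, "gripper": -1},
  {"dx": 0, "dy": 0, "dz": 0.0125, "rx": 0, "ry": 0, "rz": 0, "gripper": -1},
  {"dx": 0, "dy": 0, "dz": 0.01, "rx": 0, "ry": 0, "rz": 0, "gripper": -1},
  {"dx": 0, "dy": 0, "dz": 0, "rx": 0, "ry": 0, "rz": 0, "gripper": -1},
  {"dx": 0, "dy": 0, "dz": 0, "rx": 0, "ry": 0, "rz": 0, "gripper": -1},
])

```text
time: 5.78
tcp_pos: [500.0, -82.6, 0.1]
ee_rot: [-180.0, 0.0, -110.0]
force: [-0.2, -0.8, 0.3]
width: 85.6
gripper_force: 0.0
```

Emit:
step_arm([
  {"dx": 0, "dy": 0, "dz": 0, "rx": 0, "ry": 0, "rz": 0, "gripper": 0},
  {"dx": 0, "dy": 0, "dz": 0, "rx": 0, "ry": 0, "rz": 0, "gripper": 0.2},
  {"dx": 0, "dy": 0, "dz": 0, "rx": 0, "ry": 0, "rz": 0, "gripper": 0.2},
  {"dx": 0, "dy": 0, "dz": 0, "rx": 0, "ry": 0, "rz": 0, "gripper": 0.2},
  {"dx": 0, "dy": 0, "dz": 0, "rx": 0, "ry": 0, "rz": 0, "gripper": 0.2},
], squeeze=25)

```text
time: 6.4
tcp_pos: [499.9, -82.6, 0.2]
ee_rot: [-180.0, 0.0, -110.0]
force: [-1.0, 1.3, 3.7]
width: 39.4
gripper_force: 26.3
```

Gripped at 39.4 mm with 26 N. I'll slide it 80 mm first, then measure.

Emit:
step_arm([
  {"dx": -0.0125, "dy": 0, "dz": 0, "rx": 0, "ry": 0, "rz": 0, "gripper": 0.2},
  {"dx": -0.0125, "dy": 0, "dz": 0, "rx": 0, "ry": 0, "rz": 0, "gripper": 0.2},
  {"dx": -0.0125, "dy": 0, "dz": 0, "rx": 0, "ry": 0, "rz": 0, "gripper": 0.2},
  {"dx": -0.0125, "dy": 0, "dz": 0, "rx": 0, "ry": 0, "rz": 0, "gripper": 0.2},
  {"dx": 0, "dy": 0, "dz": 0, "rx": 0, "ry": 0, "rz": 0, "gripper": 0.2},
])

```text
time: 7.02
tcp_pos: [514.3, -43.4, 0.2]
ee_rot: [-180.0, 0.1, -109.9]
force: [-0.6, 0.7, 4.5]
width: 39.3
gripper_force: 26.6
```

Emit:
step_arm([
  {"dx": -0.0125, "dy": 0, "dz": 0, "rx": 0, "ry": 0, "rz": 0, "gripper": 0.2},
  {"dx": -0.0125, "dy": 0, "dz": 0, "rx": 0, "ry": 0, "rz": 0, "gripper": 0.2},
  {"dx": -0.0125, "dy": 0, "dz": 0, "rx": 0, "ry": 0, "rz": 0, "gripper": 0.2},
  {"dx": -0.0125, "dy": 0, "dz": 0, "rx": 0, "ry": 0, "rz": 0, "gripper": 0.2},
  {"dx": 0, "dy": 0, "dz": 0, "rx": 0, "ry": 0, "rz": 0, "gripper": 0.2},
  {"dx": 0, "dy": 0, "dz": 0, "rx": 0, "ry": 0, "rz": 0, "gripper": 0.2},
])

```text
time: 7.78
tcp_pos: [527.9, -6.0, 0.2]
ee_rot: [-180.0, 0.1, -109.9]
force: [-1.3, -0.7, 4.2]
width: 39.5
gripper_force: 26.6
```

```bash
python3 - <<'E'
from workcell import status, imaging
from h import fix
import cv2,numpy as np
s=status.observe();print(s['tcp_pos'],fix(s['tcp_pos']),s['force'],s['width'])
S=imaging.read_camera('scene')['color'][:,:,::-1];b=imaging.read_camera('side')['color'][:,:,::-1]
A=cv2.resize(S[215:315,290:390],None,fx=4,fy=4,interpolation=cv2.INTER_CUBIC)
B=cv2.resize(b[205:305,290:390],None,fx=4,fy=4,interpolation=cv2.INTER_CUBIC)
cv2.imwrite('pics/t2.png',np.hstack([A,B]))
E
```

```text
[ 5.27873001e+02 -5.96149339e+00  2.32985678e-01] [ -1.7659429  -89.07677925] [-1.28202034 -0.73871031  4.16457496] 39.50531655392331
```

View pics/t2.png

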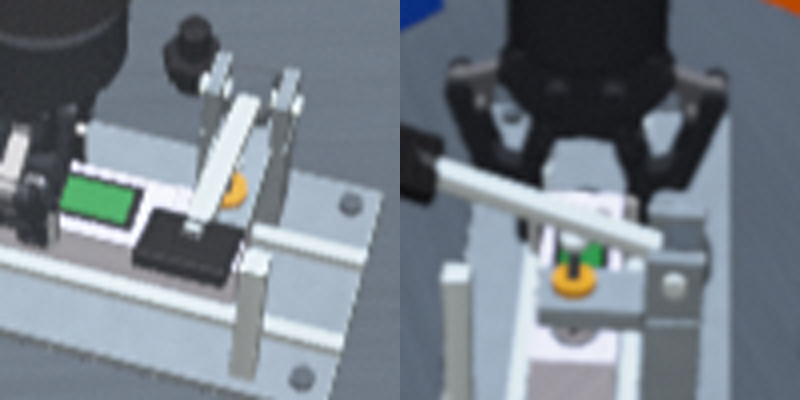

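The side view shows the port's near rim at (573,335), just past the probe arm, and the sensor's front top edge at about (572,361). In the scene view the display is at (100,198).

```bash
python3 - <<'E'
from h import *
import cv2
from workcell import imaging
a=imaging.read_camera('scene');b=imaging.read_camera('side')
def disp(img):
    h=cv2.cvtColor(img,cv2.COLOR_BGR2HSV);m=cv2.inRange(h,(45,90,60),(75,255,255));m[:,:225]=0;m[:220]=0;m[290:]=0;m[:,370:]=0
    n,l,st,c=cv2.connectedComponentsWithStats(m);i=1+st[1:,4].argmax()
    k=cv2.findContours((l==i).astype('uint8'),0,1)[0][0];return c[i],st[i],cv2.boxPoints(cv2.minAreaRect(k))
for img in(cv2.imread('pics/scene0.png'),a['color'][:,:,::-1].copy()):
    c,s,bx=disp(img);print(c,s,fix(cast(a['intrinsics'],a['world_to_cam'],c,50)),[fix(cast(a['intrinsics'],a['world_to_cam'],p,50)).round(0).tolist() for p in bx])
D=lambda c:((c[0]-400)/4+290,c[1]/4+205)
for n,c,z in(('front edge',(572,361),50),('rim near',(573,343),50),('post',(456,272),110)):print(n,fix(cast(b['intrinsics'],b['world_to_cam'],D(c),z)))
# probe bushing relation: plate corners side frame
E
```

```text
[275.28767123 254.63013699] [267 249  18  12 146] [  -2.04419523 -147.73013086] [[9.0, -164.0], [-12.0, -167.0], [-13.0, -131.0], [8.0, -128.0]]
[313.73202614 264.4248366 ] [305 259  19  12 153] [ -1.95833444 -66.03445967] [[9.0, -82.0], [-12.0, -85.0], [-12.0, -49.0], [8.0, -48.0]]
front edge [-4.42982232 14.46681765]
rim near [-4.11560264  1.93090166]
post [46.142622   28.75229612]
```

The views agree that the port is about 8.3 mm short. I'll move that far and recheck against the post and edge.

Emit:
step_arm([
  {"dx": -0.005, "dy": 0, "dz": 0, "rx": 0, "ry": 0, "rz": 0, "gripper": 0.2},
  {"dx": -0.0055, "dy": 0, "dz": 0, "rx": 0, "ry": 0, "rz": 0, "gripper": 0.2},
  {"dx": 0, "dy": 0, "dz": 0, "rx": 0, "ry": 0, "rz": 0, "gripper": 0.2},
  {"dx": 0, "dy": 0, "dz": 0, "rx": 0, "ry": 0, "rz": 0, "gripper": 0.2},
  {"dx": 0, "dy": 0, "dz": 0, "rx": 0, "ry": 0, "rz": 0, "gripper": 0.2},
])

```text
time: 8.6
tcp_pos: [530.2, 0.6, 0.2]
ee_rot: [-180.0, -0.0, -110.0]
force: [-1.3, -4.3, 6.0]
width: 39.6
gripper_force: 26.7
```

```bash
python3 - <<'E'
from workcell import status, imaging
from h import fix
import cv2,numpy as np
s=status.observe();print(s['tcp_pos'],fix(s['tcp_pos']),s['force'],s['width'])
b=imaging.read_camera('side')['color'][:,:,::-1]
cv2.imwrite('pics/t3.png',cv2.resize(b[235:345,290:390],None,fx=5,fy=5,interpolation=cv2.INTER_CUBIC))
E
```

```text
[5.30223354e+02 6.23614003e-01 1.82793758e-01] [ -1.81811448 -82.08499268] [-1.29666229 -4.3108375   5.97162822] 39.5773963288623
```

View pics/t3.png

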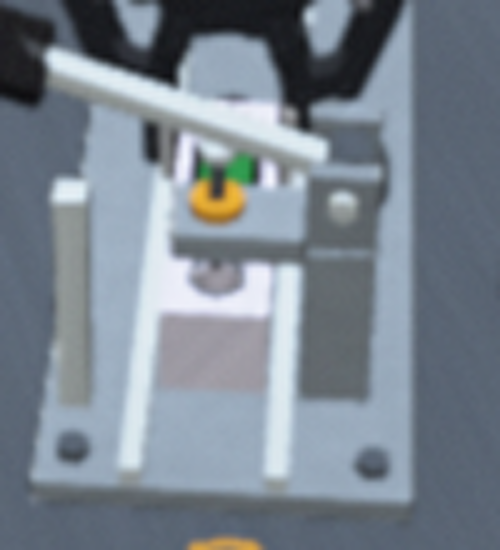

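Now the port's near half shows below the arm at (216,275), the pin tip is at about (215,262), the sensor's front top edge is at row 314 and its bottom edge at row 388. The plate's end edge runs from (33,484) to (412,499).

```bash
python3 - <<'E'
from h import *
from workcell import imaging
b=imaging.read_camera('side')
D=lambda c:((c[0]+.5)/5-.5+290,(c[1]+.5)/5-.5+235)
for n,c,z in(('front top',(213,314),50),('front bottom',(211,388),12),('plate L',(33,484),12),('plate R',(412,499),12),('post',(70,190),110),('rim near',(217,293),50),('pin tip',(215,262),56),('plate mid',(211,491),12),('railL',(130,472),20),('railR',(278,482),20)):print(n,fix(cast(b['intrinsics'],b['world_to_cam'],D(c),z)).round(1))
E
```

```text
front top [-3.3 20.5]
front bottom [-3.  18.6]
plate L [57.  73.3]
plate R [-77.5  69.9]
post [47.  27.7]
rim near [-4.1  8.8]
pin tip [-2.6 -1.5]
plate mid [-6.4 71.7]
railL [22.4 72.6]
railR [-30.   73.3]
```

The port is about 1.5 mm short. Nudge it, then release and rise.

Emit:
step_arm([
  {"dx": -0.0022, "dy": 0, "dz": 0, "rx": 0, "ry": 0, "rz": 0, "gripper": 0.2},
  {"dx": 0, "dy": 0, "dz": 0, "rx": 0, "ry": 0, "rz": 0, "gripper": 0.2},
  {"dx": 0, "dy": 0, "dz": 0, "rx": 0, "ry": 0, "rz": 0, "gripper": 0.2},
])

```text
time: 9.07
tcp_pos: [530.7, 1.9, 0.2]
ee_rot: [-180.0, -0.0, -110.0]
force: [-1.9, -3.1, 6.1]
width: 39.6
gripper_force: 26.7
```

Emit:
step_arm([
  {"dx": 0, "dy": 0, "dz": 0, "rx": 0, "ry": 0, "rz": 0, "gripper": -0.2},
  {"dx": 0, "dy": 0, "dz": 0, "rx": 0, "ry": 0, "rz": 0, "gripper": -0.6},
  {"dx": 0, "dy": 0, "dz": 0, "rx": 0, "ry": 0, "rz": 0, "gripper": -0.6},
  {"dx": 0, "dy": 0, "dz": 0, "rx": 0, "ry": 0, "rz": 0, "gripper": -0.6},
  {"dx": 0, "dy": 0, "dz": 0, "rx": 0, "ry": 0, "rz": 0, "gripper": -0.6},
])

```text
time: 9.7
tcp_pos: [530.6, 2.2, -0.2]
ee_rot: [180.0, 0.0, -110.0]
force: [-0.7, -0.3, -0.4]
width: 68.0
gripper_force: 0.0
```

```bash
python3 - <<'E'
from workcell import status,imaging
from h import *
import cv2
s=status.observe();print(s['tcp_pos'],fix(s['tcp_pos']),s['force'],s['width'])
r=imaging.read_camera('side');g=cv2.cvtColor(r['color'],cv2.COLOR_RGB2GRAY)
cols=r['color'][285:320,328:338].astype(int).mean(1);print(cols.sum(1).round(0).tolist())
a=imaging.read_camera('scene');h=cv2.cvtColor(a['color'],cv2.COLOR_RGB2HSV);m=cv2.inRange(h,(45,90,60),(75,255,255));m[:,:225]=0;m[:220]=0;m[290:]=0;m[:,370:]=0
M=cv2.moments(m,True);print(M['m00'],fix(cast(a['intrinsics'],a['world_to_cam'],(M['m10']/M['m00'],M['m01']/M['m00']),50)))
E
```

```text
[ 5.30605870e+02  2.22320629e+00 -1.78212430e-01] [ -2.00775668 -80.45127018] [-0.67937616 -0.32970663 -0.41002477] 68.04062351244548
[311.0, 340.0, 433.0, 518.0, 514.0, 476.0, 452.0, 445.0, 476.0, 590.0, 696.0, 719.0, 708.0, 611.0, 498.0, 471.0, 471.0, 472.0, 472.0, 474.0, 475.0, 474.0, 476.0, 476.0, 476.0, 477.0, 477.0, 480.0, 493.0, 508.0, 513.0, 514.0, 516.0, 516.0, 516.0]
153.0 [ -1.99376808 -57.68473978]
```

By the display shift of 90.0 mm, the port is within about 1 mm of the probe axis. I'll rise, shut the fingers and go over the pad.

Emit:
step_arm([
  {"dx": 0, "dy": 0, "dz": -0.025, "rx": 0, "ry": 0, "rz": 0, "gripper": -0.6},
  {"dx": 0, "dy": 0, "dz": -0.05, "rx": 0, "ry": 0, "rz": 0, "gripper": -0.6},
  {"dx": 0, "dy": 0, "dz": -0.05, "rx": 0, "ry": 0, "rz": 0, "gripper": -0.6},
  {"dx": 0, "dy": 0, "dz": -0.05, "rx": 0, "ry": 0, "rz": 0, "gripper": 1},
  {"dx": 0, "dy": 0, "dz": -0.05, "rx": 0, "ry": 0, "rz": 0, "gripper": 1},
  {"dx": -0.0335, "dy": -0.034, "dz": 0, "rx": 0, "ry": 0, "rz": 0, "gripper": 1},
  {"dx": -0.0335, "dy": -0.034, "dz": 0, "rx": 0, "ry": 0, "rz": 0, "gripper": 1},
  {"dx": -0.0335, "dy": -0.034, "dz": 0, "rx": 0, "ry": 0, "rz": 0, "gripper": 1},
  {"dx": 0, "dy": 0, "dz": 0, "rx": 0, "ry": 0, "rz": 0, "gripper": 1},
  {"dx": 0, "dy": 0, "dz": 0, "rx": 0, "ry": 0, "rz": 0, "gripper": 1},
])

```text
time: 11.05
tcp_pos: [634.6, 49.7, 179.7]
ee_rot: [180.0, -0.0, -110.0]
force: [-0.1, 0.2, 0.5]
width: 0.2
gripper_force: 0.0
```

```bash
python3 - <<'E'
from workcell import status, imaging
from h import *
import cv2
s=status.observe();print(s['time'],s['tcp_pos'],fix(s['tcp_pos']),s['force'],s['width'])
a=imaging.read_camera('scene');b=imaging.read_camera('side')
A=cv2.resize(a['color'][190:310,310:390,::-1],None,fx=5,fy=5,interpolation=cv2.INTER_CUBIC)
B=cv2.resize(b['color'][190:310,260:340,::-1],None,fx=5,fy=5,interpolation=cv2.INTER_CUBIC)
cv2.imwrite('pics/t4.png',np.hstack([A,B]))
E
```

```text
11.05 [634.60619934  49.67730727 179.7114988 ] [79.39232953 -0.18928516] [-0.14750802  0.2337747   0.49570714] 0.17648065127916096
```

View pics/t4.png

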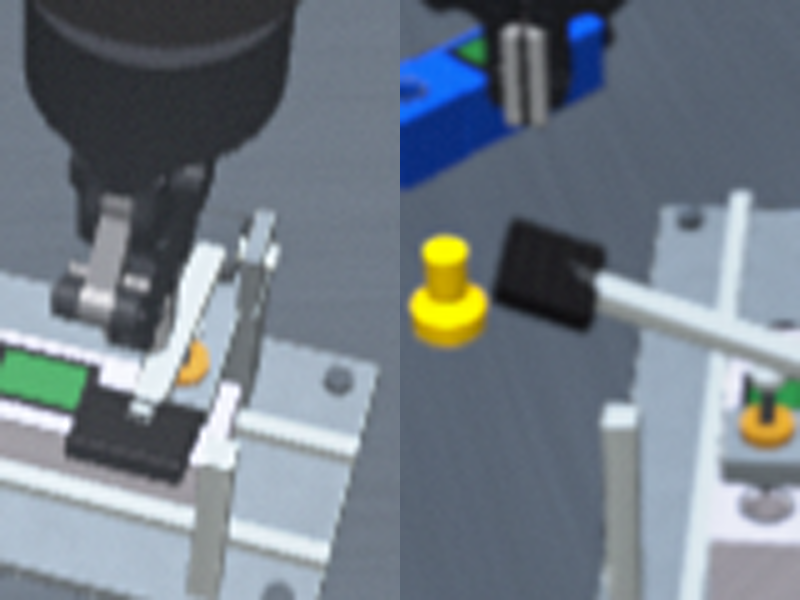

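Side half: the tips end at (525,123) and the pad centre is at about (552,272). Scene half: the tips are near (150,345) and the pad is at about (135,435).

```bash
python3 - <<'E'
from h import *
import cv2
from workcell import imaging
a=imaging.read_camera('scene');b=imaging.read_camera('side')
P=[np.array(r['intrinsics'])@np.array(r['world_to_cam'])[:3] for r in(a,b)]
S=lambda c:((c[0]+.5)/5-.5+310,(c[1]+.5)/5-.5+190);D=lambda c:((c[0]-399.5)/5-.5+260,(c[1]+.5)/5-.5+190)
for n,u,v in(('tip',(150,345),(525,123)),('pad',(137,432),(552,270))):
    X=cv2.triangulatePoints(P[0],P[1],np.array(S(u)).reshape(2,1),np.array(D(v)).reshape(2,1)).ravel();X=X[:3]/X[3]
    print(n,X.round(1),fix(X).round(1),[((p@np.append(X,1))[:2]/(p@np.append(X,1))[2]).round(1) for p in P],S(u),D(v))
E
```

```text
tip [636.8  52.6 212.5] [80.5  3.3] [array([339.4, 258. ]), array([284.2, 214.6])] (339.6, 258.6) (284.6, 214.2)
pad [629.3  51.1 149.6] [73.9 -0.6] [array([336.9, 275.4]), array([289.6, 244. ])] (337.0, 276.0) (290.0, 243.6)
```

The tip is right over the pad, and its real z is about reported + 32. I'll descend to find contact by force.

Emit:
step_arm([
  {"dx": 0, "dy": 0, "dz": 0.03, "rx": 0, "ry": 0, "rz": 0, "gripper": 1},
  {"dx": 0, "dy": 0, "dz": 0.02, "rx": 0, "ry": 0, "rz": 0, "gripper": 1},
  {"dx": 0, "dy": 0, "dz": 0.01, "rx": 0, "ry": 0, "rz": 0, "gripper": 1},
  {"dx": 0, "dy": 0, "dz": 0, "rx": 0, "ry": 0, "rz": 0, "gripper": 1},
  {"dx": 0, "dy": 0, "dz": 0, "rx": 0, "ry": 0, "rz": 0, "gripper": 1},
])

```text
time: 11.88
tcp_pos: [635.2, 49.8, 132.9]
ee_rot: [-179.9, 0.0, -110.0]
force: [0.1, -0.1, -0.2]
width: 0.2
gripper_force: 0.0
```

Emit:
step_arm([
  {"dx": 0, "dy": 0, "dz": 0.003, "rx": 0, "ry": 0, "rz": 0, "gripper": 1},
  {"dx": 0, "dy": 0, "dz": 0, "rx": 0, "ry": 0, "rz": 0, "gripper": 1},
])

```text
time: 12.12
tcp_pos: [634.8, 49.9, 129.5]
ee_rot: [180.0, 0.0, -110.0]
force: [0.1, 0.5, -1.0]
width: -0.1
gripper_force: 0.0
```

Emit:
step_arm([
  {"dx": 0, "dy": 0, "dz": 0.003, "rx": 0, "ry": 0, "rz": 0, "gripper": 1},
  {"dx": 0, "dy": 0, "dz": 0, "rx": 0, "ry": 0, "rz": 0, "gripper": 1},
])

```text
time: 12.38
tcp_pos: [634.7, 49.8, 126.7]
ee_rot: [180.0, -0.0, -110.0]
force: [-0.0, 0.6, -0.3]
width: -0.2
gripper_force: 0.0
```

Emit:
step_arm([
  {"dx": 0, "dy": 0, "dz": 0.003, "rx": 0, "ry": 0, "rz": 0, "gripper": 1},
  {"dx": 0, "dy": 0, "dz": 0, "rx": 0, "ry": 0, "rz": 0, "gripper": 1},
])

```text
time: 12.62
tcp_pos: [634.7, 49.9, 124.4]
ee_rot: [180.0, -0.0, -110.0]
force: [0.9, -0.5, 0.1]
width: -0.4
gripper_force: 0.0
```

Emit:
step_arm([
  {"dx": 0, "dy": 0, "dz": 0.003, "rx": 0, "ry": 0, "rz": 0, "gripper": 1},
  {"dx": 0, "dy": 0, "dz": 0, "rx": 0, "ry": 0, "rz": 0, "gripper": 1},
])

```text
time: 12.88
tcp_pos: [635.2, 49.7, 122.9]
ee_rot: [-179.9, 0.0, -110.0]
force: [1.4, 0.3, 1.5]
width: 0.2
gripper_force: 1.0
```

Emit:
step_arm([
  {"dx": 0, "dy": 0, "dz": 0.005, "rx": 0, "ry": 0, "rz": 0, "gripper": 1},
  {"dx": 0, "dy": 0, "dz": 0, "rx": 0, "ry": 0, "rz": 0, "gripper": 1},
])

```text
time: 13.12
tcp_pos: [634.9, 49.9, 118.2]
ee_rot: [-180.0, 0.0, -110.0]
force: [1.0, -0.1, 2.6]
width: 0.2
gripper_force: 1.2
```

Emit:
step_arm([
  {"dx": 0, "dy": 0, "dz": 0.01, "rx": 0, "ry": 0, "rz": 0, "gripper": 1},
  {"dx": 0, "dy": 0, "dz": 0, "rx": 0, "ry": 0, "rz": 0, "gripper": 1},
  {"dx": 0, "dy": 0, "dz": 0, "rx": 0, "ry": 0, "rz": 0, "gripper": 1},
])

```text
time: 13.5
tcp_pos: [634.4, 50.0, 110.0]
ee_rot: [179.9, -0.0, -110.0]
force: [-0.8, 0.5, 3.1]
width: -0.3
gripper_force: 1.6
```

Emit:
step_arm([
  {"dx": 0, "dy": 0, "dz": 0.01, "rx": 0, "ry": 0, "rz": 0, "gripper": 1},
  {"dx": 0, "dy": 0, "dz": 0, "rx": 0, "ry": 0, "rz": 0, "gripper": 1},
  {"dx": 0, "dy": 0, "dz": 0, "rx": 0, "ry": 0, "rz": 0, "gripper": 1},
])

```text
time: 13.88
tcp_pos: [634.8, 49.9, 102.6]
ee_rot: [180.0, 0.0, -110.0]
force: [-0.0, -0.2, 5.0]
width: -0.2
gripper_force: 2.0
```

Emit:
step_arm([
  {"dx": 0, "dy": 0, "dz": 0.01, "rx": 0, "ry": 0, "rz": 0, "gripper": 1},
  {"dx": 0, "dy": 0, "dz": 0, "rx": 0, "ry": 0, "rz": 0, "gripper": 1},
  {"dx": 0, "dy": 0, "dz": 0, "rx": 0, "ry": 0, "rz": 0, "gripper": 1},
])

```text
time: 14.25
tcp_pos: [635.0, 49.8, 95.0]
ee_rot: [-180.0, 0.0, -110.0]
force: [1.0, 0.1, 6.5]
width: 0.3
gripper_force: 2.4
```

Emit:
step_arm([
  {"dx": 0, "dy": 0, "dz": 0.01, "rx": 0, "ry": 0, "rz": 0, "gripper": 1},
  {"dx": 0, "dy": 0, "dz": 0.01, "rx": 0, "ry": 0, "rz": 0, "gripper": 1},
  {"dx": 0, "dy": 0, "dz": 0.003, "rx": 0, "ry": 0, "rz": 0, "gripper": 1},
  {"dx": 0, "dy": 0, "dz": 0, "rx": 0, "ry": 0, "rz": 0, "gripper": 1},
  {"dx": 0, "dy": 0, "dz": 0, "rx": 0, "ry": 0, "rz": 0, "gripper": 1},
  {"dx": 0, "dy": 0, "dz": 0, "rx": 0, "ry": 0, "rz": 0, "gripper": 1},
])

```text
time: 15.0
tcp_pos: [636.1, 49.5, 77.8]
ee_rot: [-179.8, 0.1, -110.0]
force: [3.8, -1.6, 6.5]
width: -0.0
gripper_force: 3.3
```

```bash
python3 - <<'E'
from h import *
import cv2
from workcell import imaging,status
f=np.array([(status.observe()['force']) for _ in range(3)]);print(f.mean(0),status.observe()['tcp_pos'])
b=imaging.read_camera('side');P=np.array(b['intrinsics'])@np.array(b['world_to_cam'])[:3]
g=cv2.cvtColor(b['color'],cv2.COLOR_RGB2GRAY)
# bar's column profile at fixture x=20..50,y=0, and expected row for level top z=110 (bias of the view shows on the post)
for x,y in((20,6),(35,6),(50,6),(50,32)):
    q=P@np.array([*wld((x,y)),110,1]);u,v=q[:2]/q[2];q2=P@np.array([*wld((x,y)),100,1]);c=int(round(u));r=int(round(v))
    print((x,y),(round(u,1),round(v,1)),'px/10mm',round(q2[1]/q2[2]-v,1),r-10,g[r-10:r+14,c].tolist())
E
```

```text
[ 3.75951328 -1.55003551  6.52905294] [636.05677435  49.5408557   77.75086962]
(20, 6) (np.float64(320.0), np.float64(265.7)) px/10mm 4.4 256 [172, 172, 172, 170, 169, 185, 225, 233, 233, 230, 197, 159, 145, 149, 177, 194, 200, 203, 207, 214, 216, 220, 222, 224]
(35, 6) (np.float64(311.6), np.float64(265.3)) px/10mm 4.4 255 [176, 174, 173, 173, 173, 176, 200, 225, 232, 231, 216, 180, 151, 149, 162, 175, 176, 176, 176, 176, 176, 175, 174, 176]
(50, 6) (np.float64(303.2), np.float64(264.9)) px/10mm 4.4 255 [102, 104, 105, 104, 103, 139, 210, 231, 234, 229, 193, 154, 139, 117, 108, 152, 215, 233, 236, 234, 196, 156, 150, 151]
(50, 32) (np.float64(301.6), np.float64(274.1)) px/10mm 4.5 264 [228, 190, 155, 140, 117, 109, 152, 213, 231, 236, 234, 197, 157, 151, 153, 153, 151, 153, 151, 151, 150, 151, 150, 151]
```

The bar's edge is level to within about 0.02 rad and flush with the post. The force is about 7 N, and no jump was felt when the pin entered. Handing in.

```bash
python3 -c "
from workcell import job;print(job.close_job())"
```

```text
the job is handed in; nothing more can be done
None
```

I slid the sensor along the rails until its port was under the pin (within about 1 mm by the camera), pressed the lever level and handed the job in while holding it at about 7 N; no verdict came back.

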